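# Tilt reference for the cool-box recorder

## Robot

A 6-joint arm with a two-finger parallel gripper is mounted at the origin on the work surface. World frame = base frame: x ahead of the robot, y to its left, z up, the work surface at z = 0. Lengths are in m, angles in rad, forces in N, time in s.
With the tool pointing down it reaches from about 0.425 to 0.95 m from the base axis. Payload 3.5 kg.
Tool frame: the origin (TCP) lies midway between the tips of the shut fingers; the grasp point (between the pads) lies 19 mm behind it; z points along the fingers, y is the direction in which the jaws open and shut (so a half turn about z gives the same grasp; the last joint's range is limited). The gripper opens to 85 mm and grips with 20 to 120 N. Pads are 22 mm wide; open, the fingers measure 114 mm over their backs; the gripper's body (76 mm by 85 mm) begins 54 mm behind the grasp point. The pads swing forward as they close: fully open they stand 13 mm farther back than shut.
Start: joints at [-0.15, 0.286, 1.577, -0, 1.279, -0.15], TCP at [0.675, 0, 0.231] pointing down, gripper open.
Joint ranges: [-2.77, 2.77], [-0.9, 2.22], [0.21, 2.48], [-1.53, 4.67], [0.24, 2.81], [-2.84, 2.84]. Speed limits (rad/s): [2.79, 2.79, 3.14, 3.14, 3.14, 3.14].

## Interface

Orientations are given as a unit quaternion [x, y, z, w].
In Python, from plant import * gives the robot as it stands.
- The arm moves only by the shell command python3 -m jog 'ROWS' [FORCE]. ROWS is a JSON object of lists of equal length, an entry for each row: "travel": the shift along the world's x, y, z in mm, a list of three; "dr": the turn, a rotation vector about the world's x, y, z in degrees, a list of three; "jaw": the closure in counts, from 0 (fully open) to 255 (shut). In form: {"travel": [[x, y, z], ...], "dr": [[wx, wy, wz], ...], "jaw": [jaw, ...]}. A call has 1 to 5 rows; each row shifts and turns the commanded pose from where the row before left it; what a row does not reach is not made up. A row lasts 1/12 s, in which the tool goes at most 41.7 mm and 7.16 degrees, less where a joint would pass 70% of its speed; a pose out of reach is approached as far as the arm can. A call is refused whole if a number of a shift passes 41.7 or a number of a turn 7.16, either way. A call with a gripper value outside its range is refused whole. The fingers move at their own pace and stop on an object; FORCE is the grip in N (left out, the last holds). Time passes only in rows, so rows that do not move let the fingers close. It gives the time, the measured TCP pose, the force and the opening at its end, in the units of the state.
- get_state(): the state, without advancing time (a new reading comes with each control period).
- read_camera(name): name is "scene" or "side" or "wrist"; returns the picture (400x640x3 uint8, red, green, blue); there is no depth.
- camera_info(name): a dict with "K" (3x3 intrinsics, pixels), "k1" (the pictures are not rectified: a ray, as slopes to the right and down, at radius r is drawn at 1 + k1 r^2 times it, then the intrinsics apply), "R" (3x3) and "t" (3): a world point X has camera coordinates R X + t; the wrist camera has in their place "mount" (4x4, takes a point from camera to tool coordinates, whose origin is the TCP and whose axes are the flange's). Camera axes: x right, y down, z forward; pixel columns grow to the right and rows downward; lengths in m; the calibration is good to about 2 mm. A picture is of the moment at which its call begins: read the wrist's pose just before it. camera_info takes no time and is no camera call.
- sign_off(): hands the job in, once; it reports no verdict.
The state is a dict: "time": time; "qpos": joint angles; "dq": joint speeds; "joint_efforts": joint torques, N m; "eef_pos": TCP position; "tcp_rot": TCP orientation; "contact_force": force on the tool from outside, world axes, zero at the start; "wrist_torque": the same for the moment, N m; "opening": opening from 0.0 (shut) to 1.0 (fully open).
Only numpy, scipy, OpenCV 4.12 (cv2) and the standard library are available. Lean on these libraries where they do the work, as an engineer would, in place of code of your own. Each camera call takes 0.05 s, during which the arm holds its last target. There are 200 camera calls.

## Task

Start the tilt recorder with its keys, one at a time: press the largest round key fully down and let it come up, then the smallest one the same way, leaving the middle-sized key alone. Then rock the angle gauge on its bar, which it must stay seated on, until its swinging pointer has settled with the tip within the width of the black mark tab, and keep holding it there: the program finishes while the gripper still holds the gauge at that tilt, with both ends of the gauge clear of the bench. Do not touch the pointer or the tab, and do not disturb the two spray bottles and the clear tub.

Things in the scene. Friction and masses are not known exactly. Their poses are not given: they have to be found in the camera images.
- gauge: Loose angle gauge, 0.5 to 0.7 kg: aluminium beam (y = -155 to 115, 30 mm wide, z = 16 to 26 mm) whose inverted-V foot straddles the stand's bar. Origin: on the bar's axis when seated. x along the bar, y to the counterweight end, z up. Rocks freely about x. At rest it leans about 0.35 rad, counterweight on the bench; the pad end would strike the bench at about 0.3 rad the other way.
- dial_top (a point): Middle of the top edge of the gauge's white dial plate, at (0, 0, 178) mm in the gauge frame. The plate is 5 mm thick, in the gauge's y-z plane, 120 mm wide up to z = 96 mm, 50 mm wide above, and faces the gauge's +x, away from the robot.
- weight_edge (a point): Middle of the lower outer edge of the steel counterweight (40 mm in x, 30 mm in y, 30 mm tall) at the heavy end of the gauge: at (0, 125, 10) mm in the gauge frame; on the bench at rest.
- pad_top (a point): Centre of the top of the flat rubber pad (40 x 40 x 6 mm) at the light end of the gauge: at (0, -140, 32) mm in the gauge frame; at rest about 110 mm above the bench, about 65 mm when level. Pressing it down (1 to 4 N) raises the counterweight; let go, it falls back.
- stand: Fixed stand, 80 x 70 mm, 46 mm high overall: aluminium base 14 mm thick and two cheeks (28 mm apart) carrying a round steel bar, 20 mm diameter, along its own x; origin at the centre of its underside.
- bar_axis (a point): Middle of the stand's round bar, on its axis, 33 mm above the bench. The gauge's origin coincides with it when seated.
- pointer: Dark pointer, 115 mm long, a damped pendulum on the dial's front, hung from a pivot at z = 160 mm of the gauge; not to be touched. Origin at the pivot, its -z down the pointer. It settles plumb in about 3 s (about 0.55 s a swing), so it stands off the gauge's -z by the gauge's lean, towards the lower end.
- mark: Black mark tab, 14 mm wide, 14 mm tall, stiffly set on the dial's lower arc, each time elsewhere: from 0.16 rad on the pad's side to 0.2 rad on the counterweight's side of the dial's middle line. Not to be touched. Origin at the pointer's pivot, its -z towards the tab. The pointer is on it when the gauge leans by that angle, the mark's side low.
- pointer_tip (a point): Tip of the pointer, 115 mm from its pivot.
- mark_point (a point): 2 mm above the middle of the upper edge of the mark tab, on the circle that the pointer tip sweeps: the tip's place when the pointer is exactly on the mark.
- recorder: Fixed grey recorder box, 110 x 190 mm, 28 mm high, with a black strip and three white round spring keys in a row along its y, 55 mm apart, 15 mm nearer the robot than its centre line; which key is where varies. Origin at the centre of its underside.
- large_key (a joint): Travel of the largest round key in m: 0 up, 0.006 fully down; spring-loaded, fully down takes 5 N.
- large_key_top (a point): Centre of the top face of the largest key, 34 mm across (the first to press); it points up and goes down with the key.
- middle_key (a joint): Travel of the middle-sized round key in m: 0 up, 0.006 fully down; spring-loaded, fully down takes 5 N.
- middle_key_top (a point): Centre of the top face of the middle-sized key, 24 mm across (never to be pressed); it points up and goes down with the key.
- small_key (a joint): Travel of the smallest round key in m: 0 up, 0.006 fully down; spring-loaded, fully down takes 5 N.
- small_key_top (a point): Centre of the top face of the smallest key, 16 mm across (the second to press); it points up and goes down with the key.
- spray_a: Loose white spray bottle, 72 mm across, 207 mm tall, standing; a bystander. Origin at the centre of its underside.
- spray_b: A second spray bottle, the same; a bystander.
- tub: Loose clear open tub, 100 x 130 mm, 50 mm high; a bystander. Origin at the centre of its underside.

How it is judged:
By the outcome, as a careful person would: the job done as asked, in the order asked, and still so for the second after the job is handed in, while the arm keeps its last pose, push and grip.
It also fails if it takes over 51 s, if anything falls off the work surface, if the arm or the gripper's body presses on something with over 40 N, if the wrist force passes 120 N, or if a joint passes its speed limit or range.

## Working session

There is one attempt and no reset: what is moved stays moved. The work goes in short steps, Python scripts to look and compute and a shell command to move; the robot and the scene stay as the last step left them, time stands still between calls to the robot, and variables do not carry over. Pictures are saved under pics/ and viewed, about 8 in all and at most 12, crops included, and the job is handed in when it is done.

```bash
mkdir -p pics; cat > h.py <<'E'
from plant import *
import numpy as np, cv2
from scipy.spatial.transform import Rotation as Ro
def cam(name):
    c=camera_info(name);K=np.array(c["K"]);k=c["k1"]
    if name=="wrist":
        s=get_state();M=np.array(c["mount"]);T=np.eye(4);T[:3,:3]=Ro.from_quat(s["tcp_rot"]).as_matrix();T[:3,3]=s["eef_pos"]
        W=np.linalg.inv(T@M);R,t=W[:3,:3],W[:3,3]
    else:R,t=np.array(c["R"]),np.array(c["t"])
    return K,k,R,t
def proj(C,X):
    K,k,R,t=C;p=np.atleast_2d(X)@R.T+t;s=p[:,:2]/p[:,2:];s=s*(1+k*(s**2).sum(1,keepdims=True));return s@K[:2,:2].T+K[:2,2]
def ray(C,u):
    K,k,R,t=C;d=np.linalg.solve(K,[u[0],u[1],1])[:2];s=d.copy()
    for _ in range(20): s=d/(1+k*(s@s))
    return -R.T@t,R.T@np.array([s[0],s[1],1])
def onz(C,u,z):
    o,d=ray(C,u);return o+d*(z-o[2])/d[2]
def snap(name,f):
    C=cam(name);im=read_camera(name)[:,:,::-1].copy();cv2.imwrite(f"pics/{f}.png",im);return C,im
E
python3 - <<'E'
from h import *
a=snap("scene","s0");b=snap("side","d0");c=snap("wrist","w0")
for C in(a[0],b[0],c[0]):print(-C[2].T@C[3],C[2][2],C[0][0,0])
print(get_state())
E
```

```text
[ 1.24716451 -0.09065424  1.19104406] [-0.52267395  0.11954131 -0.84411007] 507.67512747476866
[ 0.03501261 -0.50528303  0.8385059 ] [ 0.52905733  0.52874958 -0.66371848] 365.11843022421044
[0.67525284 0.06638882 0.37159066] [-0.00200103 -0.26137438 -0.96523543] 313.82655408443753
{'time': 0.15, 'qpos': array([-1.49988450e-01,  2.87045517e-01,  1.57786733e+00,  2.68867408e-05,
        1.27862967e+00, -1.49980066e-01]), 'dq': array([ 0.00096892, -0.00243129, -0.00481922, -0.00069198,  0.00050403,
        0.0017923 ]), 'joint_efforts': array([ 7.91554030e-04, -4.06602967e+01, -2.93140125e+01, -8.94972595e-05,
        3.96185191e-03, -2.97825103e-06]), 'eef_pos': array([6.74471159e-01, 1.23801325e-04, 2.30194955e-01]), 'tcp_rot': array([ 7.07112156e-01,  7.07100734e-01, -5.68275744e-04, -7.92290775e-04]), 'contact_force': array([ 1.04918863,  0.41090423, -0.11358205]), 'wrist_torque': array([ 0.0323394 , -0.02698657, -0.0041516 ]), 'opening': 0.9970141014548568}
```

View pics/s0.png

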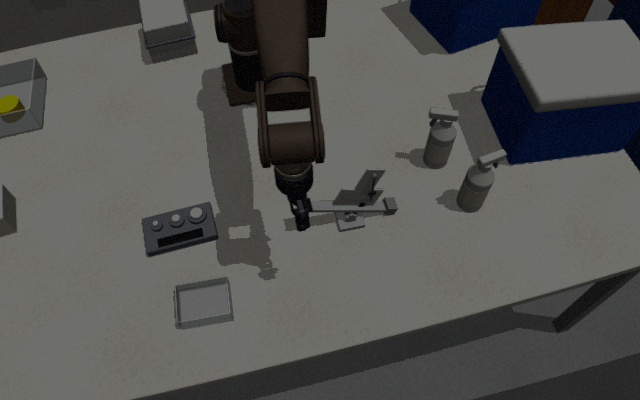

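View pics/d0.png

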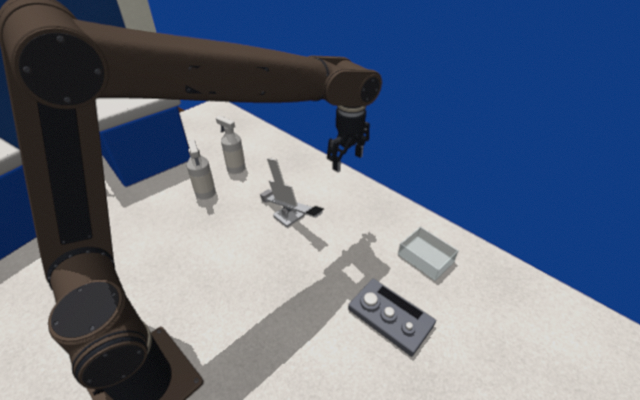

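Scene: recorder keys at about (157,225) small, (176,219) middle, (197,214) large. The gauge sits around (350,210) with the counterweight at (392,206). I'll zoom in on both.

```bash
python3 - <<'E'
import cv2,numpy as np
a=cv2.imread("pics/s0.png");b=cv2.imread("pics/d0.png")
r=lambda im,x,y,w,h,s:cv2.convertScaleAbs(cv2.resize(im[y:y+h,x:x+w],None,fx=s,fy=s,interpolation=cv2.INTER_CUBIC),alpha=1.4)
out=np.zeros((600,800,3),np.uint8)
p=r(a,290,155,120,84,5);out[:420,:600]=p[:, :600]
q=r(a,138,195,84,60,2.14);out[420:420+q.shape[0],:q.shape[1]]=q[:180]
q=r(b,255,150,75,90,2);out[420:600,200:350]=q
q=r(b,340,270,100,90,2);out[420:600,360:560]=q
cv2.imwrite("pics/z0.png",out)
E
```

```text
(no output)
```

View pics/z0.png

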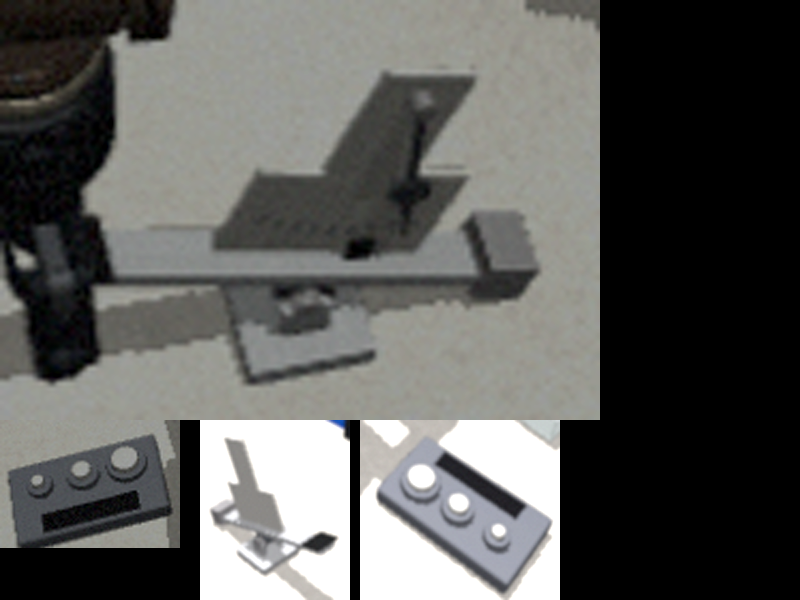

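```bash
cat > fit.py <<'E'
from h import *
from scipy.optimize import least_squares
S=cam("scene");D=cam("side")
def tri(us,ud):
    f=lambda X:np.r_[proj(S,X)[0]-us,proj(D,X)[0]-ud]
    r=least_squares(f,[.7,0,.05]);return r.x.round(4),r.fun.round(2)
def G(p):
    return Ro.from_euler("ZX",[p[2],p[3]]).as_matrix(),np.array([p[0],p[1],.033])
E
python3 - <<'E'
from fit import *
print("small",tri((156.2,224),(409,325)));print("mid",tri((138+82/2.14,195+48/2.14),(389,312)));print("large",tri((196.4,212.8),(370.5,298)))
P=np.array([[2.5,-25,178],[2.5,25,178],[2.5,-60,96],[2.5,60,96],[20,125,40],[-20,125,40],[20,95,40],[-20,95,40]])/1e3
u=np.array([[385,72],[475,77],[258,172],[467,178],[538,268],[522,210],[487,272],[472,212]])/5+[290,155]
f=lambda p:(proj(S,P@G(p)[0].T+G(p)[1])-u).ravel()
for l in(-.35,.35):
    r=least_squares(f,[.75,.05,0,l]);print(r.x.round(4),r.cost,r.fun.reshape(-1,2).round(1).tolist())
    if l<0:
        R,o=G(r.x)
        for n,q in dict(pad=(0,-140,32),mk=(5,0,36),piv=(5,0,160),base=(0,0,0)).items():
            X=R@np.array(q)/1e3+o;print(n,X.round(4),(proj(S,X)[0]-[290,155])*5)
        for m in(-.16,-.08,0,.04,.08,.12,.16,.2):
            X=R@np.array([.005,.124*np.sin(m),.16-.124*np.cos(m)])+o;print(m,((proj(S,X)[0]-[290,155])*5).round(1))
E
```

```text
small (array([ 0.5014, -0.3504,  0.0409]), array([-0.3 ,  0.16, -0.28, -0.09]))
mid (array([ 0.4959, -0.2961,  0.0424]), array([-0.53,  0.31, -0.52, -0.18]))
large (array([ 0.4955, -0.2408,  0.0436]), array([-0.21,  0.14, -0.22, -0.08]))
[ 0.5816  0.1558 -0.0665 -0.3439] 1.6430480570375916 [[-0.1, 0.4], [0.3, 0.6], [-0.4, -0.4], [0.3, 0.3], [0.1, 0.6], [-0.6, -0.1], [0.6, -0.5], [-0.2, -0.9]]
pad [0.5735 0.035  0.1103] [ 64.48885182 232.49327308]
mk [0.5874 0.1675 0.0669] [320.08834698 244.72084733]
piv [0.5901 0.2092 0.1836] [416.95535499 103.45802073]
base [0.5816 0.1558 0.033 ] [292.44727814 274.18539352]
-0.16 [286.9 241.9]
-0.08 [303.2 243.7]
0 [320.1 244.7]
0.04 [328.7 244.9]
0.08 [337.4 244.9]
0.12 [346.2 244.6]
0.16 [355.1 244.2]
0.2 [364.1 243.5]
[ 0.5816  0.1558 -0.0665 -0.3439] 1.6430480570385235 [[-0.1, 0.4], [0.3, 0.6], [-0.4, -0.4], [0.3, 0.3], [0.1, 0.6], [-0.6, -0.1], [0.6, -0.5], [-0.2, -0.9]]
```

```bash
python3 -m jog '{"travel":[[-22,-30,0],[-22,-30,0],[-22,-30,0],[-22,-30,0],[-22,-30,0]],"dr":[[0,0,0],[0,0,0],[0,0,0],[0,0,0],[0,0,0]],"jaw":[255,255,255,255,255]}' 40
python3 -m jog '{"travel":[[-22,-30,-5],[-22,-30,-5],[-24,-31,-10],[-1,0,-35],[0,0,-35]],"dr":[[0,0,0],[0,0,0],[0,0,0],[0,0,0],[0,0,0]],"jaw":[255,255,255,255,255]}'
python3 -m jog '{"travel":[[0,0,-35],[0,0,-15],[0,0,0]],"dr":[[0,0,0],[0,0,0],[0,0,0]],"jaw":[255,255,255]}'
python3 - <<'E'
from h import *
C,im=snap("wrist","w1")
for X in([.4955,-.2408,.0436],[.4959,-.2961,.0424],[.5014,-.3504,.0409]):print(proj(C,X))
print(proj(C,get_state()["eef_pos"]))
E
```

```text
time: 0.57
eef_pos: [0.5636, -0.1509, 0.2309]
tcp_rot: [0.707, 0.707, -0.0, -0.0]
contact_force: [0.1, -0.3, -0.5]
opening: 0.297
time: 0.98
eef_pos: [0.4959, -0.2439, 0.1426]
tcp_rot: [0.709, 0.706, 0.0, 0.003]
contact_force: [0.3, -0.1, -0.8]
opening: 0.001
time: 1.23
eef_pos: [0.4925, -0.2388, 0.0859]
tcp_rot: [0.707, 0.707, -0.001, -0.005]
contact_force: [1.2, -0.1, -0.2]
opening: 0.001
[[329.04404068 228.43066669]]
[[329.34051893 304.88981969]]
[[336.53997458 367.97592102]]
[[327.06339736 258.84664771]]
```

View pics/w1.png

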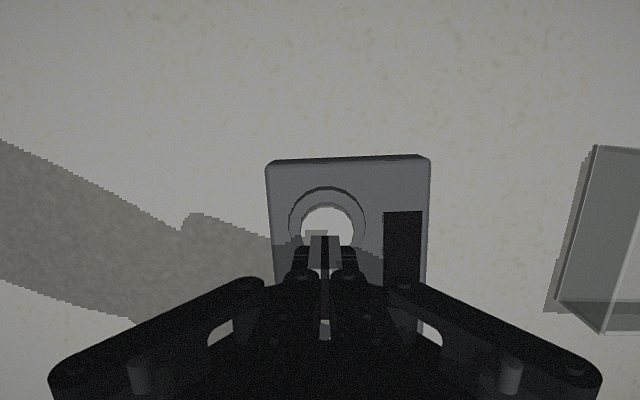

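The large key's top is centred at about (326,229) in the wrist view, against a predicted (329,228), so the position is good. Pressing now, in steps.

```bash
python3 -m jog '{"travel":[[2,-2,-30],[0,0,-10],[0,0,-3],[0,0,-2],[0,0,0]],"dr":[[0,0,0],[0,0,0],[0,0,0],[0,0,0],[0,0,0]],"jaw":[255,255,255,255,255]}'
python3 -m jog '{"travel":[[0,0,-2],[0,0,0]],"dr":[[0,0,0],[0,0,0]],"jaw":[255,255]}'
```

```text
time: 1.7
eef_pos: [0.4982, -0.243, 0.0475]
tcp_rot: [0.707, 0.707, -0.0, -0.0]
contact_force: [-2.3, 1.4, 2.4]
opening: 0.001
time: 1.87
eef_pos: [0.4987, -0.2434, 0.0457]
tcp_rot: [0.707, 0.707, 0.0, 0.001]
contact_force: [-0.9, 1.0, 2.9]
opening: -0.001
```

```bash
for i in 1 2 3; do python3 -m jog '{"travel":[[0,0,-2],[0,0,0]],"dr":[[0,0,0],[0,0,0]],"jaw":[255,255]}' | grep -E "eef|contact"; done
```

```text
eef_pos: [0.4988, -0.2434, 0.044]
contact_force: [-2.5, 2.5, 7.9]
eef_pos: [0.499, -0.2434, 0.0438]
contact_force: [-6.7, 4.8, 17.7]
eef_pos: [0.499, -0.2435, 0.0436]
contact_force: [-11.5, 7.7, 27.9]
```

```bash
python3 -m jog '{"travel":[[0,0,10],[0,0,30],[0,-36,0],[0,-36,0],[1,-35,0]],"dr":[[0,0,0],[0,0,0],[0,0,0],[0,0,0],[0,0,0]],"jaw":[255,255,255,255,255]}'
python3 -m jog '{"travel":[[0,0,0],[0,0,0],[0,0,0]],"dr":[[0,0,0],[0,0,0],[0,0,0]],"jaw":[255,255,255]}'
python3 - <<'E'
from h import *
C,im=snap("wrist","w2")
for X in([.5014,-.3504,.0409],[.5,-.3504,.05],[.499,-.241,.05],get_state()["eef_pos"]):print(proj(C,X))
E
```

```text
time: 2.78
eef_pos: [0.4997, -0.3514, 0.0794]
tcp_rot: [0.707, 0.708, -0.0, 0.002]
contact_force: [1.1, -0.0, 0.1]
opening: 0.001
time: 3.03
eef_pos: [0.4987, -0.3496, 0.0777]
tcp_rot: [0.707, 0.707, 0.0, -0.0]
contact_force: [0.3, -0.4, 0.3]
opening: -0.002
[[328.10616683 229.32537017]]
[[325.84739133 234.89413039]]
[[323.92643633  26.97978826]]
[[323.37964155 252.93245946]]
```

View pics/w2.png

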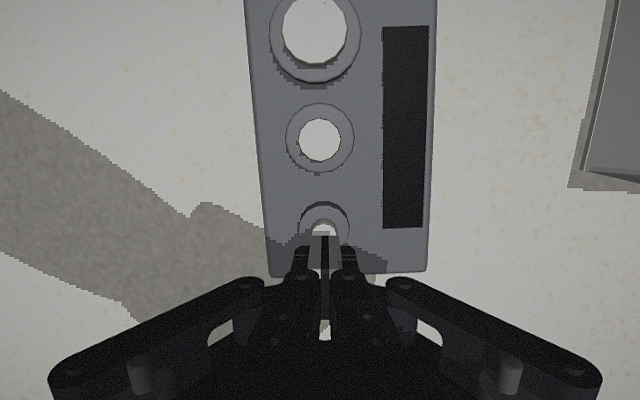

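Small key centred at about (324,234), right below the tip. Pressing.

```bash
python3 -m jog '{"travel":[[0,0,-20],[0,0,-8],[0,0,-3],[0,0,0]],"dr":[[0,0,0],[0,0,0],[0,0,0],[0,0,0]],"jaw":[255,255,255,255]}' | grep -E "eef|contact"
for i in 1 2 3 4 5; do python3 -m jog '{"travel":[[0,0,-2],[0,0,0]],"dr":[[0,0,0],[0,0,0]],"jaw":[255,255]}' | grep -E "eef|contact"; done
```

```text
eef_pos: [0.4985, -0.3481, 0.0465]
contact_force: [-2.1, 3.3, 3.2]
eef_pos: [0.4992, -0.3493, 0.0458]
contact_force: [-1.1, 2.7, 2.7]
eef_pos: [0.4994, -0.3498, 0.0441]
contact_force: [0.4, 2.8, 5.4]
eef_pos: [0.4995, -0.3499, 0.0439]
contact_force: [-4.5, 6.2, 13.0]
eef_pos: [0.4996, -0.35, 0.0437]
contact_force: [-6.9, 8.9, 22.3]
eef_pos: [0.4997, -0.35, 0.0436]
contact_force: [-10.2, 11.0, 29.9]
```

```bash
python3 -m jog '{"travel":[[0,0,15],[0,0,40],[0,0,40],[10,14,36],[20,28,20]],"dr":[[0,0,0],[0,0,0],[0,0,0],[0,0,0],[0,0,0]],"jaw":[255,255,255,255,255]}' | grep -E "eef|contact"
for i in 1 2; do python3 -m jog '{"travel":[[22,32,4],[22,32,4],[22,32,4],[22,32,4],[22,32,4]],"dr":[[0,0,0],[0,0,0],[0,0,0],[0,0,0],[0,0,0]],"jaw":[255,255,255,255,255]}' | grep -E "eef|contact";done
python3 -m jog '{"travel":[[20,32,3],[20,33,3],[10,5,3],[0,0,0],[0,0,0]],"dr":[[0,0,0],[0,0,0],[0,0,0],[0,0,0],[0,0,0]],"jaw":[255,255,255,255,255]}' | grep -E "time|eef|contact"
python3 - <<'E'
from fit import *
C,im=snap("wrist","w3");a=snap("scene","s3")
R,o=G([ 0.5816,0.1558,-0.0665,-0.3439])
z=[proj(C,R@np.array(q)/1e3+o)[0] for q in((0,0,0),(2,0,178),(5,0,36),(0,-140,32))];print(z)
x,y=(z[2]-[100,75]).astype(int).clip(0,[440,250]);print(x,y)
cv2.imwrite("pics/w3z.png",cv2.convertScaleAbs(cv2.resize(im[y:y+150,x:x+200],None,fx=4,fy=4,interpolation=cv2.INTER_CUBIC),alpha=1.3))
E
```

```text
eef_pos: [0.5298, -0.312, 0.194]
contact_force: [1.4, -0.5, 0.9]
eef_pos: [0.64, -0.1468, 0.2084]
contact_force: [0.7, -0.6, -0.3]
eef_pos: [0.7502, 0.0133, 0.2281]
contact_force: [0.2, -0.5, 0.4]
time: 5.92
eef_pos: [0.7993, 0.0821, 0.2365]
contact_force: [0.2, 0.4, -0.0]
[array([123.43633377, 109.24237418]), array([-51.24619296,   1.99923608]), array([106.4270422 ,  96.42083663]), array([ 86.40678361, 240.39545924])]
6 21
```

View pics/w3z.png

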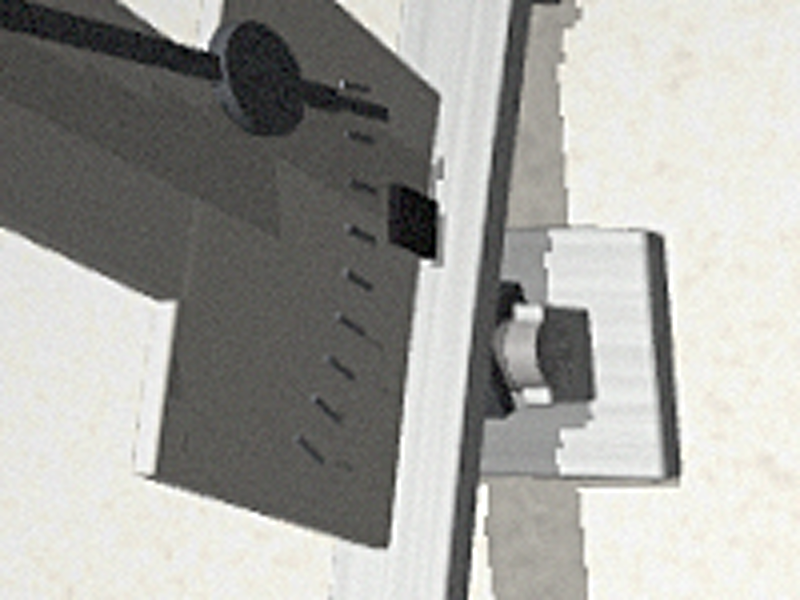

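Wrist view: pointer tip at crop (387,113), black tab's upper edge middle at about (390,213), dial corners clear. I'll fit the mark angle.

```bash
python3 - <<'E'
from fit import *
C=cam("wrist")
P=np.array([[2.5,-60,96],[2.5,-60,26],[2.5,60,26],[2.5,-25,96]])/1e3
t=lambda q:np.array(q)/4+[6,21]
u=t([[155,475],[385,547],[438,97],[178,300]])
f=lambda p:np.r_[(proj(C,P@G(p)[0].T+G(p)[1]+[0,0,p[4]])-u).ravel(),100*(p[2]+.0665),300*p[4]]
r=least_squares(f,[.58,.156,-.0665,-.344,0]);p=r.x;print(p.round(4),r.fun.round(1))
R,o=G(p)
for xx in(2.5,5,8):
  for n,uu,rad in(("mark",(390,213),.117),("markmid",(413,221),.124),("tip",(387,113),.115)):
    g=least_squares(lambda a:proj(C,R@np.array([xx/1e3,a[1]*np.sin(a[0]),.16-a[1]*np.cos(a[0])])+o)[0]-t(uu),[.1,.117]).x
    print(xx,n,g.round(4))
R,o=G([*p[:4]])
for m in(.17,.18,.19):
    R,o=G([*p[:3],-m]);print(m,(R@[0,-.14,.032]+o).round(4))
R,o=G(p[:4]);print("now",(R@[0,-.14,.032]+o).round(4))
E
```

```text
[ 0.5767  0.1557 -0.0559 -0.3409 -0.0043] [-0.8 -0.1  0.  -0.2  1.5 -0.7 -0.4  0.9  1.1 -1.3]
2.5 mark [0.1775 0.1268]
2.5 markmid [0.1806 0.1355]
2.5 tip [0.3645 0.1272]
5 mark [0.1701 0.1233]
5 markmid [0.1737 0.1319]
5 tip [0.3603 0.1235]
8 mark [0.1606 0.1191]
8 markmid [0.1649 0.1276]
8 tip [0.355  0.1191]
0.17 [0.5693 0.0233 0.0882]
0.18 [0.5693 0.0239 0.0895]
0.19 [0.5694 0.0244 0.0909]
now [0.5699 0.0346 0.11  ]
```

```bash
python3 -m jog '{"travel":[[-38,-8,0],[-38,-8,0],[-38,-8,0],[-38,-8,0],[-38,-9,0]],"dr":[[0,0,0],[0,0,0],[0,0,0],[0,0,0],[0,0,0]],"jaw":[255,255,255,255,255]}' | grep -E "eef|contact"
python3 -m jog '{"travel":[[-38,-9,-20],[0,0,-40],[0,0,-40],[0,0,-8],[0,0,0]],"dr":[[0,0,0],[0,0,0],[0,0,0],[0,0,0],[0,0,0]],"jaw":[255,255,255,255,255]}' | grep -E "eef|contact"
for i in 1 2 3; do python3 -m jog '{"travel":[[0,-1,-4],[0,-1,-3],[0,0,0]],"dr":[[0,0,0],[0,0,0],[0,0,0]],"jaw":[255,255,255]}' | grep -E "time|eef|contact";done
```

```text
eef_pos: [0.6063, 0.0394, 0.2369]
contact_force: [-0.4, 0.3, 1.0]
eef_pos: [0.5696, 0.0317, 0.1269]
contact_force: [-0.3, 0.3, 0.4]
time: 7.1
eef_pos: [0.5745, 0.03, 0.1252]
contact_force: [0.2, -0.1, 0.6]
time: 7.35
eef_pos: [0.5733, 0.0282, 0.1166]
contact_force: [-0.9, -0.8, 2.6]
time: 7.6
eef_pos: [0.5729, 0.0261, 0.1091]
contact_force: [-0.3, -1.3, 3.7]
```

```bash
for i in 1 2; do python3 -m jog '{"travel":[[0,-1,-3],[0,-1,-2],[0,0,-2],[0,0,0]],"dr":[[0,0,0],[0,0,0],[0,0,0],[0,0,0]],"jaw":[255,255,255,255]}' | grep -E "time|eef|contact";done
for i in 1 2 3 4 5 6 7 8; do python3 -m jog '{"travel":[[0,0,0],[0,0,0],[0,0,0],[0,0,0],[0,0,0]],"dr":[[0,0,0],[0,0,0],[0,0,0],[0,0,0],[0,0,0]],"jaw":[255,255,255,255,255]}' | grep -E "eef|contact"|tail -2;done | tail -2
python3 - <<'E'
from fit import *
C,im=snap("scene","s4")
w=snap("wrist","w4")[1]
out=np.zeros((600,800,3),np.uint8)
out[:400]=cv2.convertScaleAbs(cv2.resize(im[165:215,310:410],None,fx=8,fy=8,interpolation=cv2.INTER_CUBIC),alpha=1.5)
out[400:,:320]=cv2.resize(w,(320,200))
out[400:,330:730]=cv2.convertScaleAbs(cv2.resize(im[155:255,270:470],None,fx=2,fy=2))
cv2.imwrite("pics/z4.png",out);print(get_state()["time"])
E
```

```text
time: 7.93
eef_pos: [0.5726, 0.0244, 0.1017]
contact_force: [-0.1, -1.3, 3.9]
time: 8.27
eef_pos: [0.5725, 0.0224, 0.0947]
contact_force: [-0.9, -0.8, 2.8]
eef_pos: [0.5729, 0.0225, 0.0954]
contact_force: [0.2, -0.6, 2.4]
11.7
```

View pics/z4.png

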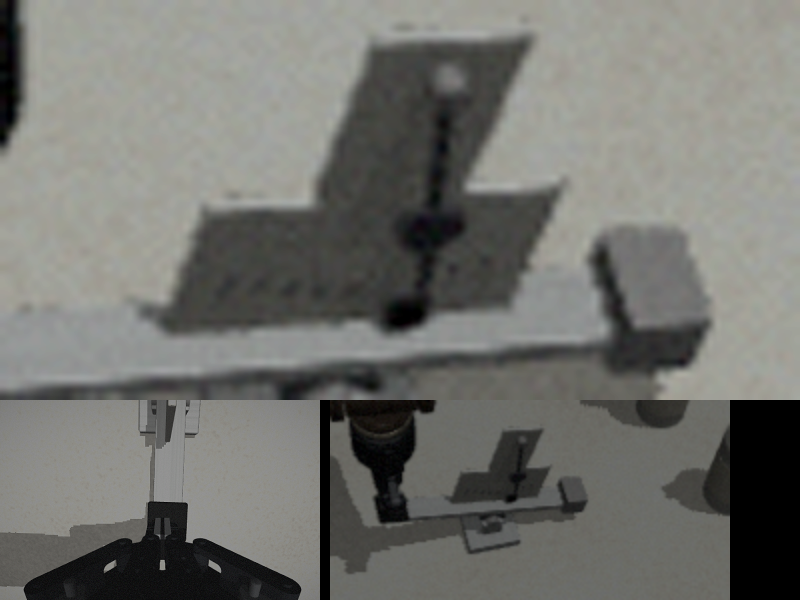

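Scene crop: the pointer line meets the tab level at x≈423 and the tab is centred at 404, so the tip is about 5 mm to the counterweight side. That needs about 6 mm more press.

```bash
python3 -m jog '{"travel":[[0,0,-2],[0,0,-2],[0,0,-2],[0,0,0],[0,0,0]],"dr":[[0,0,0],[0,0,0],[0,0,0],[0,0,0],[0,0,0]],"jaw":[255,255,255,255,255]}' | grep -E "time|eef|contact"
for i in 1 2 3 4 5 6 7 8 9 0; do python3 -m jog '{"travel":[[0,0,0],[0,0,0],[0,0,0],[0,0,0],[0,0,0]],"dr":[[0,0,0],[0,0,0],[0,0,0],[0,0,0],[0,0,0]],"jaw":[255,255,255,255,255]}' | grep -E "eef|contact"|tail -2;done | tail -2
python3 - <<'E'
from fit import *
ims=[]
for i in range(8): C,im=snap("scene","s5");ims.append(im.astype(float))
im=np.mean(ims,0).clip(0,255).astype(np.uint8)
cv2.imwrite("pics/z5.png",cv2.convertScaleAbs(cv2.resize(im[165:215,325:391],None,fx=12,fy=12,interpolation=cv2.INTER_CUBIC),alpha=1.6));print(get_state()["time"])
E
```

```text
time: 12.12
eef_pos: [0.5727, 0.0224, 0.089]
contact_force: [0.1, -2.1, 3.2]
eef_pos: [0.5729, 0.0225, 0.0893]
contact_force: [0.2, -0.8, 3.0]
16.6833
```

View pics/z5.png

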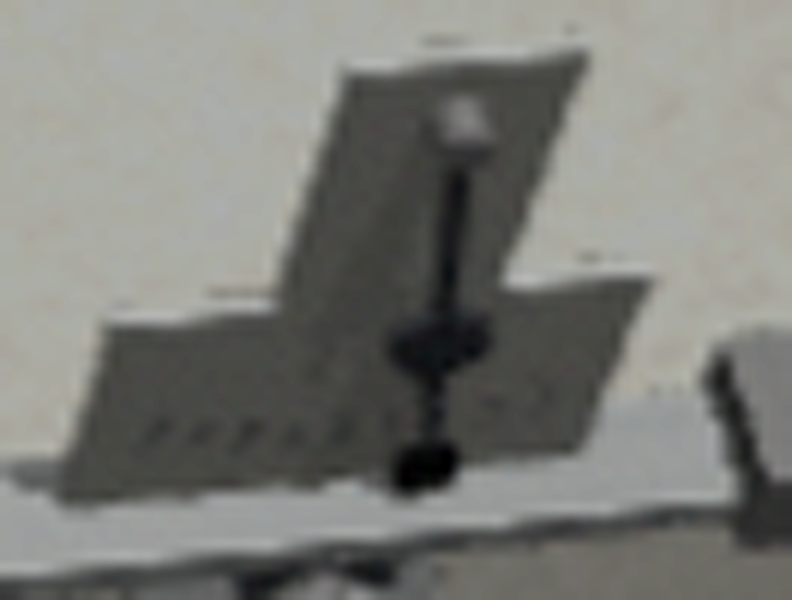

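The pointer now meets the tab at about x=430, which is the tab's centre. One numeric check for lean and parallax.

```bash
python3 - <<'E'
from fit import *
C=S
P=np.array([[2.5,-25,178],[2.5,25,178],[2.5,-60,96],[2.5,60,96],[2.5,-60,26],[2.5,60,26]])/1e3
t=lambda q:(np.array(q)+.5)/12-.5+[325,165]
u=t([[345,70],[588,52],[105,325],[655,282],[62,498],[578,452]])
r=least_squares(lambda p:(proj(C,P@G(p)[0].T+G(p)[1])-u).ravel(),[.58,.156,-.06,-.17]);p=r.x;print(p.round(4),r.fun.round(1))
R,o=G(p)
for xx in(3,5,8,11):
  for n,uu in(("piv",(462,120)),("tip",(432,435)),("markup",(430,448)),("markmid",(425,466))):
    g=least_squares(lambda a:(proj(C,R@np.array([xx/1e3,*a])+o)[0]-t(uu))*10,[0,.1]).x
    print(xx,n,(g*1e3).round(1),"ang",np.arctan2(g[0],.16-g[1]).round(3))
s=get_state();print(s["dq"].max(),s["contact_force"])
R2,_=G(p);print("ends z",(R2@[0,.125,.01]+o)[2],(R2@[0,-.155,.016]+o)[2])
E
```

```text
[ 0.5799  0.1585 -0.0633 -0.1445] [ 0.1 -0.  -0.2  0.1  0.3 -0.5  0.  -0.5 -0.5  0.4  0.3  0.5]
3 piv [  3.2 158.8] ang 1.198
3 tip [21.9 41.4] ang 0.183
3 markup [22.5 36.2] ang 0.18
3 markmid [22.9 29. ] ang 0.173
5 piv [  2.1 161.6] ang 2.22
5 tip [20.7 44.6] ang 0.178
5 markup [21.4 39.4] ang 0.175
5 markmid [21.8 32.2] ang 0.169
8 piv [  0.4 165.8] ang 3.069
8 tip [19.  49.3] ang 0.17
8 markup [19.6 44.1] ang 0.168
8 markmid [20. 37.] ang 0.161
11 piv [ -1.2 170. ] ang -3.02
11 tip [17.3 54.1] ang 0.161
11 markup [17.9 48.9] ang 0.16
11 markmid [18.3 41.8] ang 0.154
0.0011765707313043665 [-0.45263297 -0.94481609  2.87038255]
ends z 0.024896732865560094 0.07115208881923923
```

Parallax-corrected, the pointer is about 0.015–0.025 rad past the middle towards the pad side. That is inside the tab, but I'll back off 2 mm to centre it and let it settle.

```bash
python3 -m jog '{"travel":[[0,0,1],[0,0,1],[0,0,0],[0,0,0],[0,0,0]],"dr":[[0,0,0],[0,0,0],[0,0,0],[0,0,0],[0,0,0]],"jaw":[255,255,255,255,255]}' | grep -E "time|eef|contact"
for i in 1 2 3 4 5 6 7 8 9 0; do python3 -m jog '{"travel":[[0,0,0],[0,0,0],[0,0,0],[0,0,0],[0,0,0]],"dr":[[0,0,0],[0,0,0],[0,0,0],[0,0,0],[0,0,0]],"jaw":[255,255,255,255,255]}' | grep -E "eef|contact"|tail -2;done | tail -2
python3 - <<'E'
from fit import *
ims=[]
for i in range(8): C,im=snap("scene","s6");ims.append(im.astype(float))
im=np.mean(ims,0).clip(0,255).astype(np.uint8)
a=cv2.imread("pics/s0.png").astype(int)
out=cv2.convertScaleAbs(cv2.resize(im[165:198+17,325:391],None,fx=9,fy=9,interpolation=cv2.INTER_CUBIC),alpha=1.6)
full=cv2.convertScaleAbs(im[100:350,130:510],alpha=1.4)
o=np.zeros((600,800,3),np.uint8);o[:350,:594]=out[:350];o[350:,:380]=full;cv2.imwrite("pics/z6.png",o);print(get_state()["time"])
E
```

```text
time: 17.1
eef_pos: [0.5729, 0.0226, 0.0913]
contact_force: [0.4, -0.5, 2.3]
eef_pos: [0.5729, 0.0225, 0.0914]
contact_force: [0.2, -1.6, 3.8]
21.6667
```

View pics/z6.png

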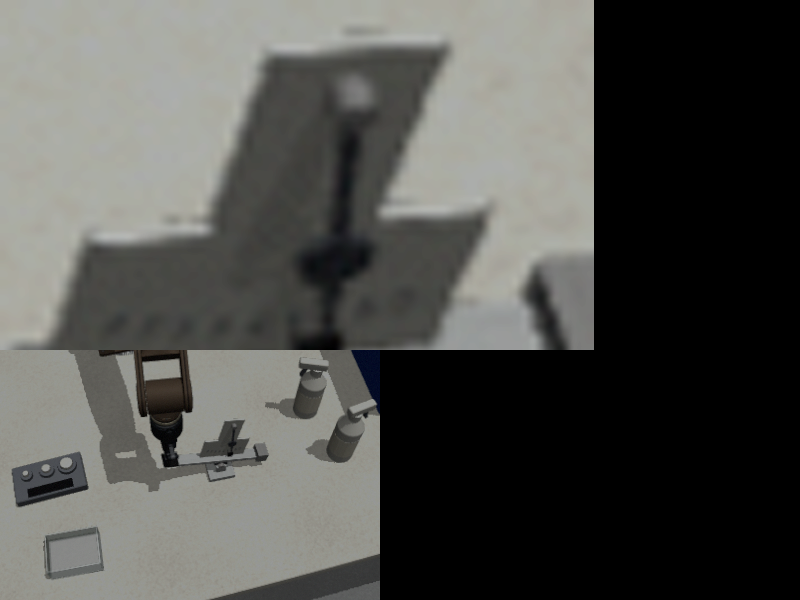

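The tip lies at about (328,325), inside the tab, which spans roughly 292 to 342. That is near its centre once parallax is counted. The bottles and tub look unmoved, so I'm handing in.

```bash
python3 -c "
from plant import *
print(get_state()['contact_force']);print(sign_off())"
```

```text
[-0.50329536 -0.85623098  2.79456316]
the job is handed in; nothing more can be done
None
```

The job was handed in at about 21.7 s with the gauge held at its tilt and the pointer settled on the mark. No verdict was reported.

- **Keys:** I pressed the largest key to its stop and let it up, then the smallest the same way. In both cases the force rose to about 28–30 N while the fingertips stopped sinking. I read the stop from force and height only, and did not check the keys' travel directly. The middle key was not touched.
- **Gauge:** The shut fingertips press down on the rubber pad with about 3 N and stay there. They push on the pad rather than clamp it. The gauge leans about 0.16 rad with the counterweight low. Both ends are clear of the bench, with the counterweight edge about 23 mm up.
- **Pointer:** After more than 4 s of settling, the last picture shows the tip inside the tab. It appears about 2 mm to the counterweight side of the tab's middle, roughly what parallax would cause. The tab reaches 7 mm either side.
- **Disagreement:** My estimates of the mark angle ranged from about 0.155 to 0.18 rad, all within what the tab allows.
- **Bystanders:** The two bottles and the tub look undisturbed in the last picture.

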